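Raise the gluing booth's window to the green band

ROBOT

A 6-joint arm with a two-finger parallel gripper is mounted at the origin on the work surface. World frame = base frame: x ahead of the robot, y to its left, z up, the work surface at z = 0. Lengths are in mm, angles in rad, forces in N, time in s.
With the tool pointing down it reaches from about 250 to 775 mm from the base axis. Payload 4 kg.
Tool frame: the origin (TCP) lies at the very end of the fingers, on their centre line; the grasp point (between the pads) lies arm.grip_point_offset behind it (arm.grip_point_offset is the distance from the TCP to the grasp point, in mm); z points along the fingers, y is the line along which they close (so a half turn about z gives the same grasp; the last joint's range is limited). The gripper opens to 85 mm and grips with 20 to 120 N. Pads are 22 mm wide; open, the fingers measure 114 mm over their backs; the gripper's body (76 mm by 85 mm) begins 54 mm behind the grasp point. The pads swing forward as they close: fully open they stand 13 mm farther back than shut.
Start: joints at [1.221, 0.087, 1.371, -0, 1.684, -0.103], TCP at [134.374, 533.349, 231.341] pointing down, gripper open.
Joint ranges: [-3.1, 3.1], [-0.76, 2.03], [0.27, 2.55], [-1.08, 4.22], [0.17, 2.65], [-2.57, 2.57]. Speed limits (rad/s): [2.79, 2.79, 3.14, 3.14, 3.14, 3.14].

INTERFACE

Orientations are given as a unit quaternion [w, x, y, z].
In Python, from station import arm, cams, order gives the robot as it stands. The module is installed in compiled form; this text tells all that it offers.
- The arm moves only by the tool move_arm, never from a script. Its argument "rows" is a list of rows, each an object of numbers: "tx", "ty", "tz": the shift along the world's x, y, z in mm; "rx", "ry", "rz": the turn, a rotation vector about the world's x, y, z in rad; "grip": the finger opening in mm, from 0 to 85.4. A call has 1 to 12 rows; each row shifts and turns the commanded pose from where the row before left it; what a row does not reach is not made up. A row lasts 1/8 s, in which the tool goes at most 62.5 mm and 10.7 degrees, less where a joint would pass 70% of its speed; a pose out of reach is approached as far as the arm can. A call with a gripper value outside its range is refused whole. The fingers move at their own pace and stop on an object; "squeeze" is the grip in N (left out, the last holds). Time passes only in rows, so rows that do not move let the fingers close. It gives the time, the measured TCP pose, the force, the opening and the grip force at its end, in the units of the state.
- arm.observe(): the state, without advancing time (a new reading comes with each control period).
- cams.read_camera(name): name is "scene" or "side" or "wrist"; returns the picture (384x512x3 uint8, blue, green, red); there is no depth.
- cams.camera_model(name): a dict with "fx", "fy", "cx", "cy" (pixels), "camera_from_world" (4x4, takes a point from world to camera coordinates). Camera axes: x right, y down, z forward; pixel columns grow to the right and rows downward; lengths in mm; the calibration is good to about 2 mm. The wrist camera is an equidistant fisheye: a pixel r from the principal point sees the ray r / f radians off the axis. A picture is of the moment at which its call begins: read the wrist's pose just before it. camera_model takes no time and is no camera call; for the wrist camera it gives the pose at the moment of the call.
- order.job_done(): hands the job in; it is judged then, once.
The state is a dict: "time_s": time; "joints": joint angles; "qd": joint speeds; "tau": joint torques, N m; "position": TCP position; "tool_rot": TCP orientation; "contact_force": force on the tool from outside, world axes, zero at the start; "torque": the same for the moment, N m; "gripper_width": finger opening in mm; "finger_force": force on a finger pad.
Only numpy, scipy, OpenCV 4.12 (cv2) and the standard library are available. Lean on these libraries where they do the work, as an engineer would, in place of code of your own. Each camera call takes 0.05 s, during which the arm holds its last target. There are 200 camera calls.

TASK

Get the gluing booth ready for work: push its counterweighted sliding window up from beneath the orange lip with your fingertips until the red pointer on the window stands within the height of the green band on the right-hand rail, leave it there and move clear. Do not pinch or grip the lip, do not shift the green band, and leave the glue bottle, brush pot and tape roll where they stand.

Things in the scene. Friction and masses are not known exactly. Their poses are not given: they have to be found in the camera images.
- booth: white fixed gluing booth, 310 deep (x) x 400 wide (y) x 275 mm high. Origin: centre of its underside, on the table; x from front to back, z up. Sill 70 mm high at x = -155 mm; from its top edge the window leans back 45 degrees to (x 50, z 275), facing the robot and upward. The window slides along booth direction (0.707, 0, 0.707) between rails 163 to 199 mm either side of the middle
- sash (a joint): how far the clear window has slid up the slope, m: 0 shut, 0.15 fully up; starts 0 to 0.03. Balanced by counterweights, it stays where it is left; pushing it up takes 3 to 5 N along the slope, plus 1 N per 50 mm/s of speed
- lip (a point): orange lip across the window, 300 mm wide, sticking out square to it. Origin: middle of the lip's underside, at the window. z points up the slope (the way it slides), x into the booth square to the window, y left along the lip. Underside at z = 0; it fills x -27 to +1, y -150 to +150 mm and is 5 mm thick (11 within 15 mm of the window). Below it the window goes on 30 mm (to z -30 mm), its face at x = +1 mm
- lip_edge (a point): middle of the lip's outer edge, on its underside, 27 mm out from the window
- pointer (a point): red pointer, 22 wide x 5 mm high, fixed to the window beside the right-hand end of the lip; the point is its centre, 5 mm further up the slope than the lip's underside. Axes as the lip's
- band (a point): centre of the face of the green band, 20 mm tall along the slope, on the right-hand rail beside the pointer's path; axes as the lip's, z up the slope. A clip held by friction, not to be moved. The pointer is centred on it when both are equally far up the slope; it starts 35 to 135 mm up the slope from the pointer
- glue: white glue bottle with orange cap, 52 mm across, 110 mm high, standing on the table in front of the booth to one side; origin at the centre of its underside; not to be moved
- brush_pot: terracotta pot of brushes, 64 mm across, 140 mm high to the brush tips, standing on the table in front of the booth to one side; origin at the centre of its underside; not to be moved
- tape: yellow roll of tape lying flat on the table, 84 mm across, 24 mm high; origin at the centre of its underside; not to be moved

How it is judged:
By the outcome, as a careful person would: the job done as asked, in the order asked, and still so for the second after the job is handed in, with the robot touching nothing.
It also fails if it takes over 35 s, if anything falls off the work surface, if the arm or the gripper's body presses on something with over 40 N, if the wrist force passes 120 N, or if a joint passes its speed limit or range.

## Working session

There is one attempt and no reset: what is moved stays moved. The work goes in short steps, Python scripts to look and compute and a tool call to move; the robot and the scene stay as the last step left them, time stands still between calls to the robot, and variables do not carry over. Pictures are saved under pics/ and viewed, at most 13 in all, crops included, and the job is handed in when it is done.

Besides the shell and the picture viewer there is one more tool, called by a JSON object that holds its "name" and its "arguments", one argument or row to a line. move_arm: Moves the arm, as the interface text tells. Its arguments: {"type":"object","properties":{"rows":{"type":"array","items":{"type":"object","properties":{"tx":{"type":"number"},"ty":{"type":"number"},"tz":{"type":"number"},"rx":{"type":"number"},"ry":{"type":"number"},"rz":{"type":"number"},"grip":{"type":"number"}}}},"squeeze":{"type":"number"}},"required":["rows"]}

```bash
mkdir -p pics; python3 - <<'E'
from station import arm,cams,order
import cv2
for n in ("scene","side"):
    im=cams.read_camera(n); cv2.imwrite(f"pics/{n}0.png",cv2.resize(im,(800,600),interpolation=cv2.INTER_CUBIC))
    m=cams.camera_model(n); print(n,m)
print(arm.observe(),arm.grip_point_offset)
E
```

```text
scene {'fx': 448.2412409012419, 'fy': 448.2412409012419, 'cx': 261.9258517037803, 'cy': 187.41228037234018, 'camera_from_world': array([[ 3.69504978e-01,  9.29091155e-01,  1.59904894e-02,
        -2.41962974e+02],
       [ 7.76242752e-01, -2.99165435e-01, -5.54929934e-01,
        -3.70381013e+02],
       [-5.10796692e-01,  2.17461875e-01, -8.31743393e-01,
         1.42490286e+03],
       [ 0.00000000e+00,  0.00000000e+00,  0.00000000e+00,
         1.00000000e+00]])}
side {'fx': 460.84516610626736, 'fy': 460.84516610626736, 'cx': 253.60644173634586, 'cy': 195.22300279290377, 'camera_from_world': array([[ 9.25309278e-01, -3.79101080e-01, -9.22556040e-03,
        -4.88179585e+02],
       [-2.95444395e-01, -7.05442014e-01, -6.44254743e-01,
         2.61896638e+02],
       [ 2.37729571e-01,  5.98860532e-01, -7.64755330e-01,
         1.02017407e+03],
       [ 0.00000000e+00,  0.00000000e+00,  0.00000000e+00,
         1.00000000e+00]])}
{'time_s': 0.1, 'joints': array([ 1.22084112e+00,  8.79373727e-02,  1.37212808e+00, -5.82720928e-05,
        1.68356648e+00, -1.03097590e-01]), 'qd': array([-1.41082333e-04, -1.89381456e-05, -4.68030865e-03, -6.24660436e-04,
       -1.35168844e-03,  7.33558851e-04]), 'tau': array([ 2.19526934e-03, -3.53016579e+01, -3.14217925e+01, -2.64869723e-04,
        7.96350912e-03, -3.49493200e-05]), 'position': array([134.26610293, 532.90393873, 230.21273157]), 'tool_rot': array([-2.00789953e-04,  1.23118808e-01,  9.92391414e-01, -1.00009145e-03]), 'contact_force': array([ 0.61971821, -0.42123497,  0.21898579]), 'torque': array([-0.02588079,  0.02864092,  0.03103176]), 'finger_force': 0.0, 'gripper_width': 85.60189181513566} 18.700000000000003
```

View pics/scene0.png

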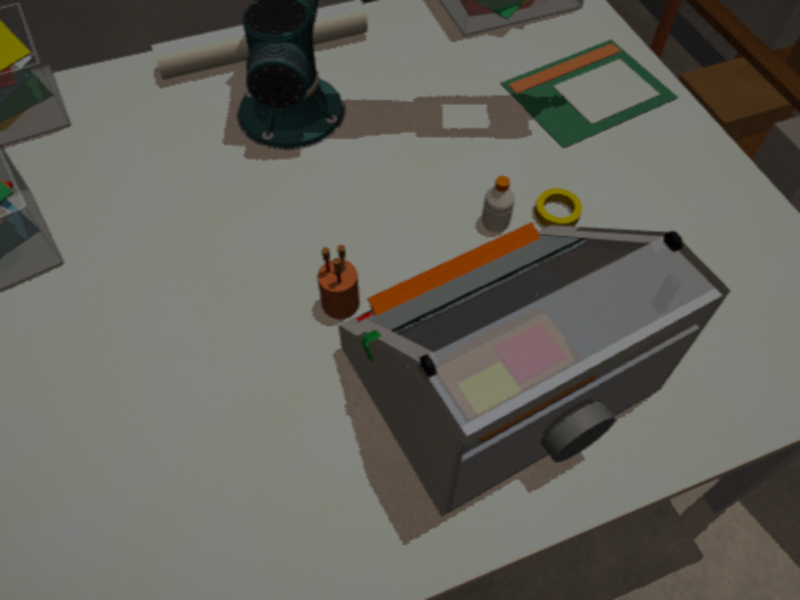

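View pics/side0.png

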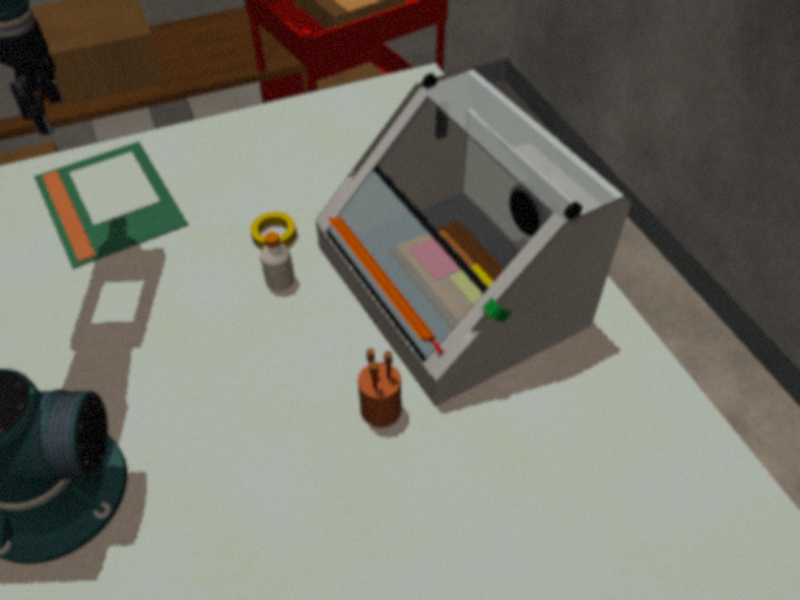

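The scene view shows the booth at (340–730, 225–515), with its lip from (370,303) to (537,232), the pot at (340,290), the glue at (498,210) and the tape at (558,207). In the side view the lip runs from (332,220) to (435,338), with the pointer at about (438,347) and the band at (495,310). I'll enlarge both.

```bash
python3 - <<'E'
from station import cams
import cv2
for n,(x,y,w,h) in {"scene":(200,110,270,200),"side":(150,40,266,200)}.items():
    im=cams.read_camera(n)[y:y+h,x:x+w]
    cv2.imwrite(f"pics/{n}1.png",cv2.convertScaleAbs(cv2.resize(im,None,fx=3,fy=3,interpolation=cv2.INTER_CUBIC)[:600,:800],alpha=1.3,beta=10))
E
```

```text
(no output)
```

View pics/scene1.png

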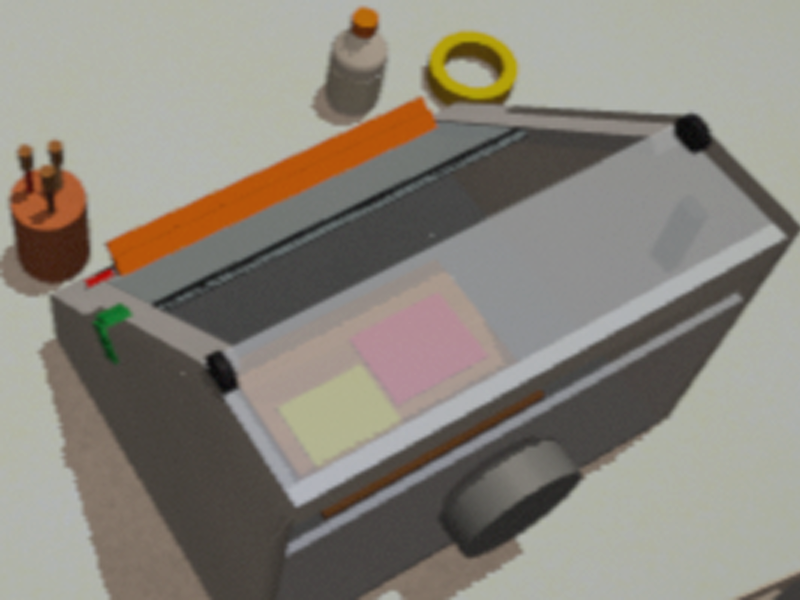

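View pics/side1.png

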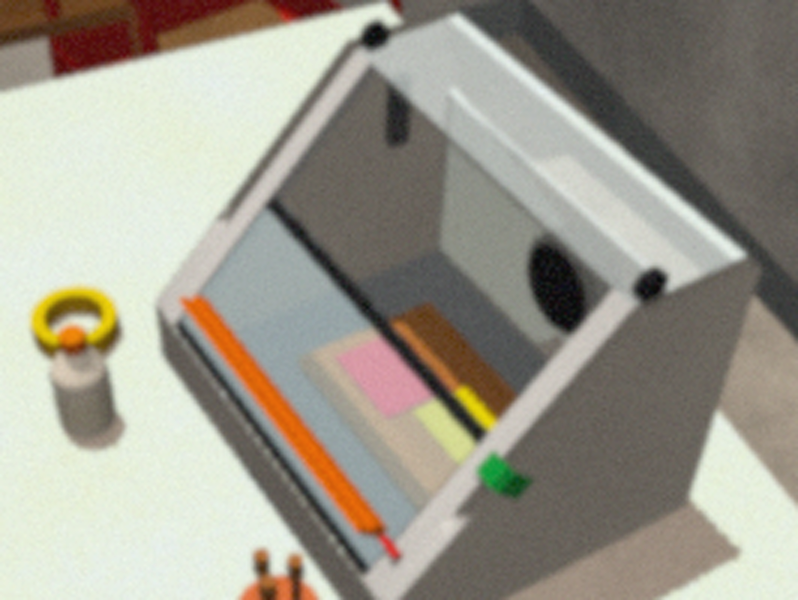

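The scene crop shows the pointer at (100,277), the band at (115,316) and the back top corners at (293,500) and (797,230). The side crop shows the pointer at (390,545), the band at (490,470) and the corners at (752,262) and (458,15). Next I'll fit the booth and triangulate.

```bash
cat > h.py <<'E'
import numpy as np
from station import arm,cams,order
from scipy.optimize import least_squares
from scipy.spatial.transform import Rotation as R
O={"scene":(200,110),"side":(150,40)}
M={n:cams.camera_model(n) for n in O}
def proj(n,p):
    m=M[n]; T=m["camera_from_world"]; q=T[:3,:3]@p+T[:3,3]
    return np.array([m["fx"]*q[0]/q[2]+m["cx"],m["fy"]*q[1]/q[2]+m["cy"]])
def px(n,c): return np.array(c)/3+O[n]
def tri(ob): return (r:=least_squares(lambda p:np.concatenate([proj(n,p)-px(n,c) for n,c in ob]),[500,0,100])).x,abs(r.fun).max()
def booth(v): return R.from_euler('z',v[2]).as_matrix(),np.array([v[0],v[1],0])
E
python3 - <<'E'
from h import *
C=[("scene",(155,-200,275),(293,502)),("scene",(155,200,275),(798,230)),("side",(155,-200,275),(755,262)),("side",(155,200,275),(458,14)),
("side",(-155,200,70),(158,305)),("side",(155,-200,0),(690,500)),("scene",(-155,-200,70),(53,297))]
def f(v):
    A,t=booth(v); return np.concatenate([proj(n,A@np.array(p)+t)-px(n,c) for n,p,c in C])
r=least_squares(f,[600,0,0]);print(r.x,r.fun.round(1))
A,t=booth(r.x); np.save("b.npy",r.x)
for k,ob in {"pointer":[("scene",(100,277)),("side",(390,545))],"band":[("scene",(115,316)),("side",(494,472))],
 "lipR_outer":[("scene",(108,243)),("side",(363,532))],"lipL_outer":[("scene",(424,98)),("side",(183,299))],
 "glue_cap":[("scene",(365,20)),("side",(72,338))]}.items():
    p,e=tri(ob); q=A.T@(p-t); print(k,p.round(),q.round(1),"slope",((q[0]+155+q[2]-70)*.7071).round(1),"norm",((q[0]+155-q[2]+70)*.7071).round(1),e.round(1))
def ground(n,c,z):
    return least_squares(lambda p:proj(n,np.array([*p,z]))-px(n,c),[500,0]).x.round()
print("glue",ground("scene",(352,105),0),ground("side",(90,435),0),"pot",ground("scene",(50,212),85),ground("scene",(55,265),0),"tape",ground("scene",(472,68),12),ground("side",(75,320),12))
E
```

```text
[6.83365026e+02 1.42276233e+02 1.45546199e-01] [-4.8  5.5  2.7 -1.6  1.4 -0.5 -4.  -4.3 -1.7 -2.5 -2.  -0.2 -0.7 -1.3]
pointer [576. -43.  96.] [-133.4 -167.2   96.3] slope 33.8 norm -3.3 0.5
band [650. -56. 164.] [ -61.3 -191.1  164. ] slope 132.7 norm -0.2 0.6
lipR_outer [557. -30. 109.] [-149.9 -152.   108.6] slope 30.9 norm -23.7 1.0
lipL_outer [515. 268. 108.] [-148.4  148.9  108.2] slope 31.6 norm -22.4 0.8
glue_cap [412. 264. 102.] [-250.7  160.   101.8] slope -45.2 norm -90.2 0.5
glue [423. 260.] [408. 240.] pot [495. -56.] [492. -57.] tape [432. 381.] [435. 378.]
```

```bash
cat >> h.py <<'E'
yaw=.141
c,s=np.cos(yaw),np.sin(yaw)
IN=np.array([c,s,-1])/2**.5; UP=np.array([c,s,1])/2**.5; YB=np.array([-s,c,0])
RT=np.column_stack([np.cross(YB,IN),YB,IN])
L=np.array([553,121,90.])
def turn(): q=arm.observe()["tool_rot"]; return R.from_matrix(RT)*R.from_quat([q[1],q[2],q[3],q[0]]).inv()
E
python3 - <<'E'
from h import *
o=arm.observe(); print("turn",turn().as_rotvec().round(3))
A=L-17*UP-100*IN; print("A",A.round(),(A-o["position"]).round(), "in",IN.round(3),"up",UP.round(3))
E
```

```text
turn [-0.04  -0.789  0.368]
A [471. 109. 149.] [ 337. -424.  -82.] in [ 0.7    0.099 -0.707] up [0.7   0.099 0.707]
```

{"name": "move_arm", "arguments": {
  "rows": [
    {"tx": 34,"ty": -42,"tz": 5,"rx": -0.004,"ry": -0.079,"rz": 0.037,"grip": 0},
    {"tx": 34,"ty": -42,"tz": 5,"rx": -0.004,"ry": -0.079,"rz": 0.037,"grip": 0},
    {"tx": 34,"ty": -42,"rx": -0.004,"ry": -0.079,"rz": 0.037,"grip": 0},
    {"tx": 34,"ty": -42,"rx": -0.004,"ry": -0.079,"rz": 0.037,"grip": 0},
    {"tx": 34,"ty": -42,"rx": -0.004,"ry": -0.079,"rz": 0.037,"grip": 0},
    {"tx": 34,"ty": -42,"rx": -0.004,"ry": -0.079,"rz": 0.037,"grip": 0},
    {"tx": 34,"ty": -42,"rx": -0.004,"ry": -0.079,"rz": 0.037,"grip": 0},
    {"tx": 34,"ty": -42,"rx": -0.004,"ry": -0.079,"rz": 0.037,"grip": 0},
    {"tx": 34,"ty": -42,"rx": -0.004,"ry": -0.079,"rz": 0.037,"grip": 0},
    {"tx": 30,"ty": -42,"rx": -0.004,"ry": -0.079,"rz": 0.037,"grip": 0},
    {"tz": -30,"grip": 0},
    {"grip": 0}
  ]
}}

```text
validation failed for argument at $.ro...
```

```bash
python3 - <<'E'
from h import *
import cv2
o=arm.observe(); print(o["position"],o["time_s"],o["gripper_width"],"turn",turn().as_rotvec().round(3)); A=L-17*UP-100*IN; print((A-o["position"]).round(1))
a=cams.read_camera("wrist"); cv2.imwrite("pics/w1.png",cv2.resize(a,(800,600),interpolation=cv2.INTER_CUBIC))
print({k:(v if k!="camera_from_world" else v.tolist()) for k,v in cams.camera_model("wrist").items()})
E
```

```text
[134.2617371  533.06237482 230.57121391] 0.2 85.21767306678744 turn [-0.04  -0.789  0.368]
[ 336.8 -423.7  -81.9]
{'fx': 297.3186396354542, 'fy': 297.3186396354542, 'cx': 258.30922687545376, 'cy': 187.74229724213004, 'camera_from_world': [[0.24447362219612123, 0.9696559271083699, -0.00017627795786831686, -550.3429570637489], [0.9163629467980935, -0.2309777312776028, 0.32699883392661855, -43.307230469845045], [0.3170356411916881, -0.08010412397287603, -0.94502472535734, 380.0638056215495], [0.0, 0.0, 0.0, 1.0]]}
```

View pics/w1.png

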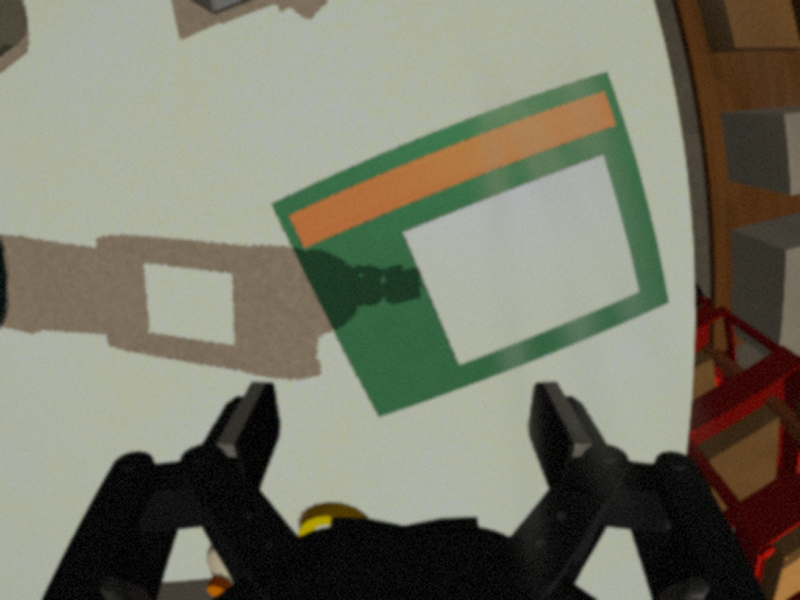

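The wrist view shows only the mat and the open fingers. The move was refused at validation, so the arm hasn't moved. I'll retry with every field filled in.

{"name": "move_arm", "arguments": {
  "rows": [
    {"tx": 34,"ty": -42,"tz": 5,"rx": -0.004,"ry": -0.079,"rz": 0.037,"grip": 0},
    {"tx": 34,"ty": -42,"tz": 5,"rx": -0.004,"ry": -0.079,"rz": 0.037,"grip": 0},
    {"tx": 34,"ty": -42,"tz": 0,"rx": -0.004,"ry": -0.079,"rz": 0.037,"grip": 0},
    {"tx": 34,"ty": -42,"tz": 0,"rx": -0.004,"ry": -0.079,"rz": 0.037,"grip": 0},
    {"tx": 34,"ty": -42,"tz": 0,"rx": -0.004,"ry": -0.079,"rz": 0.037,"grip": 0},
    {"tx": 34,"ty": -42,"tz": 0,"rx": -0.004,"ry": -0.079,"rz": 0.037,"grip": 0},
    {"tx": 34,"ty": -42,"tz": 0,"rx": -0.004,"ry": -0.079,"rz": 0.037,"grip": 0},
    {"tx": 34,"ty": -42,"tz": 0,"rx": -0.004,"ry": -0.079,"rz": 0.037,"grip": 0},
    {"tx": 34,"ty": -42,"tz": 0,"rx": -0.004,"ry": -0.079,"rz": 0.037,"grip": 0},
    {"tx": 30,"ty": -42,"tz": 0,"rx": -0.004,"ry": -0.079,"rz": 0.037,"grip": 0},
    {"tx": 0,"ty": 0,"tz": -30,"rx": 0,"ry": 0,"rz": 0,"grip": 0}
  ]
}}

```text
time_s: 1.62
position: [471.3, 109.7, 213.4]
tool_rot: [0.383, -0.061, 0.921, 0.026]
contact_force: [0.6, -0.3, -0.1]
gripper_width: -0.2
finger_force: 0.0
```

{"name": "move_arm", "arguments": {
  "rows": [
    {"tx": 0,"ty": 0,"tz": -32,"rx": 0,"ry": 0,"rz": 0,"grip": 0},
    {"tx": 0,"ty": 0,"tz": -32,"rx": 0,"ry": 0,"rz": 0,"grip": 0},
    {"tx": 0,"ty": 0,"tz": 0,"rx": 0,"ry": 0,"rz": 0,"grip": 0}
  ]
}}

```text
time_s: 2.0
position: [466.8, 115.1, 142.7]
tool_rot: [0.376, -0.066, 0.924, 0.028]
contact_force: [-0.4, -0.9, 0.1]
gripper_width: -0.1
finger_force: 0.0
```

```bash
python3 - <<'E'
from h import *
import cv2
o=arm.observe(); print(o["position"].round(1),o["time_s"],"turn",turn().as_rotvec().round(3)); print((L-o["position"]).round(1))
m=cams.camera_model("wrist");a=cams.read_camera("wrist"); cv2.imwrite("pics/w2.png",cv2.resize(a,(800,600),interpolation=cv2.INTER_CUBIC))
np.save("w2.npy",m["camera_from_world"])
E
```

```text
[466.8 115.1 142.7] 2.0 turn [-0.001 -0.011 -0.002]
[ 86.2   5.9 -52.7]
```

View pics/w2.png

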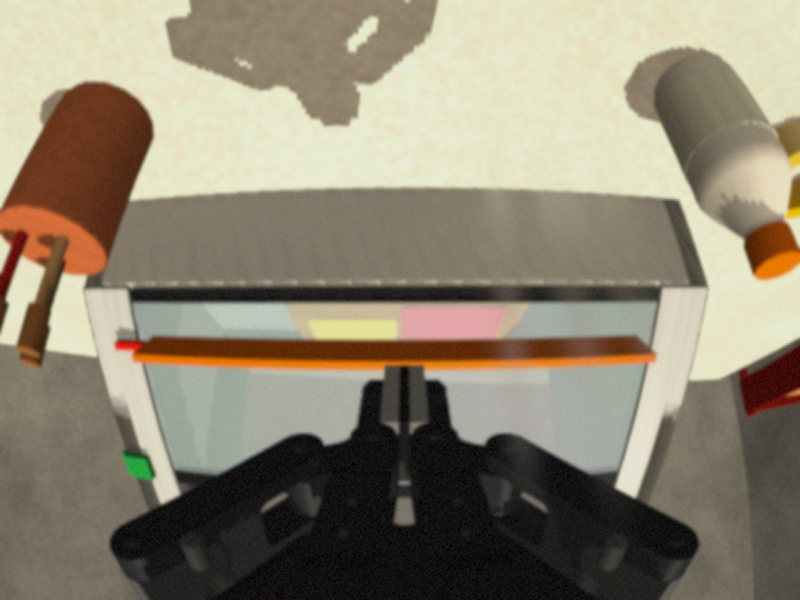

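The wrist view shows the lip underside with its outer edge from (137,353) to (655,352) and its root at row 338. The pointer is at (129,346), the band at (137,466) and the sill edge at row 284. I'll fit the lip frame to these.

```bash
python3 - <<'E'
from h import *
m=cams.camera_model("wrist");T=np.load("w2.npy")
def pw(p):
    q=T[:3,:3]@p+T[:3,3]; th=np.arctan2(np.hypot(*q[:2]),q[2]); d=q[:2]/np.hypot(*q[:2]); return (d*th*m["fx"]+[m["cx"],m["cy"]])*1.5625
def fr(yaw):
    c,s=np.cos(yaw),np.sin(yaw); return np.column_stack([np.array([c,s,-1])/2**.5,[-s,c,0],np.array([c,s,1])/2**.5])
ob=[((-27,-150,0),(136,354)),((-27,150,0),(656,352)),((1,-150,0),(150,338)),((1,150,0),(646,338))]
def f(v):
    F=fr(v[3]); return np.concatenate([pw(v[:3]+F@np.array(p))-c for p,c in ob])
r=least_squares(f,[*L,.141],x_scale=[10,10,10,.1]); print(r.x.round(3),r.fun.round(1))
F=fr(r.x[3]); l=r.x[:3]
b=least_squares(lambda v:pw(l+F@np.array([0,v[0],v[1]]))-(137,466),[-180,80]).x
p=least_squares(lambda v:pw(l+F@np.array([-2,v[0],v[1]]))-(129,346),[-160,5]).x
sl=least_squares(lambda v:pw(l+F@np.array([0,v[0],v[1]]))-(400,284),[0,-30]).x
print("band y,z",b.round(1),"pointer",p.round(1),"sill",sl.round(1))
o=arm.observe()["position"]; print("TCP in lip",(F.T@(o-l)).round(1))
E
```

```text
[5.50951e+02 1.22439e+02 9.38520e+01 1.45000e-01] [-3.4  1.6  5.1  2.6  4.3 -1.6 -6.1 -2.9]
band y,z [-195.7  108. ] pointer [-169.6    6. ] sill [  3.1 -33.2]
TCP in lip [-95.3   4.9 -21.6]
```

{"name": "move_arm", "arguments": {
  "rows": [
    {"tx": 12,"ty": 1,"tz": -12,"rx": 0,"ry": -0.01,"rz": 0,"grip": 0},
    {"tx": 12,"ty": 1,"tz": -12,"rx": 0,"ry": 0,"rz": 0,"grip": 0},
    {"tx": 12,"ty": 1,"tz": -12,"rx": 0,"ry": 0,"rz": 0,"grip": 0},
    {"tx": 12,"ty": 1,"tz": -11,"rx": 0,"ry": 0,"rz": 0,"grip": 0},
    {"tx": 8,"ty": 1,"tz": -7,"rx": 0,"ry": 0,"rz": 0,"grip": 0},
    {"tx": 0,"ty": 0,"tz": 0,"rx": 0,"ry": 0,"rz": 0,"grip": 0},
    {"tx": 0,"ty": 0,"tz": 0,"rx": 0,"ry": 0,"rz": 0,"grip": 0}
  ]
}}

```text
time_s: 2.92
position: [525.4, 120.6, 94.2]
tool_rot: [0.385, -0.066, 0.92, 0.028]
contact_force: [-0.2, -0.1, 0.4]
gripper_width: -0.0
finger_force: 0.0
```

```bash
cat >> h.py <<'E'
L=np.array([551,122.4,93.])
F=np.column_stack([IN,YB,UP])
def rep():
    o=arm.observe(); print(o["time_s"],o["position"].round(1),"TCP in lip0",(F.T@(o["position"]-L)).round(1),"F in lip",(F.T@o["contact_force"]).round(1),"turn",turn().as_rotvec().round(3))
E
python3 - <<'E'
from h import *
import cv2
rep()
a=cams.read_camera("wrist")[180:340,130:390]; cv2.imwrite("pics/w3.png",cv2.resize(a,None,fx=3,fy=3,interpolation=cv2.INTER_CUBIC))
E
```

```text
2.925 [525.4 120.6  94.2] TCP in lip0 [-18.9   1.9 -17.3] F in lip [-0.4 -0.1  0.1] turn [-0.002  0.008 -0.002]
```

View pics/w3.png

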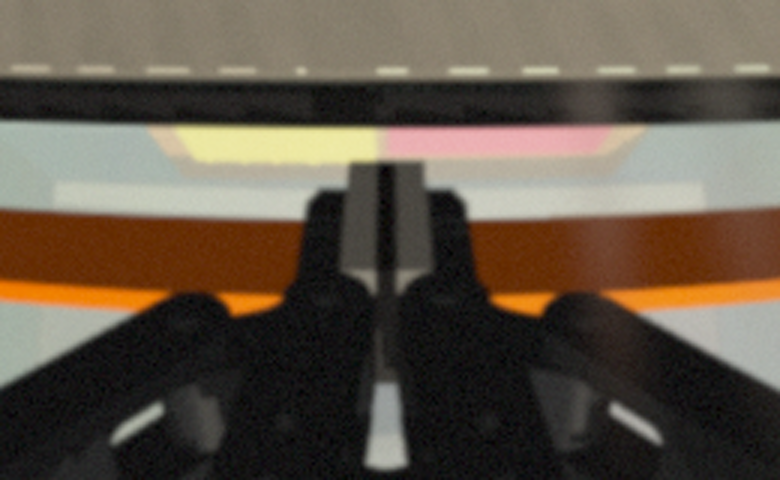

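The fingertips (386,165) are below the lip and still short of the window. I'll go in about 10 mm further and then ease up to contact.

{"name": "move_arm", "arguments": {
  "rows": [
    {"tx": 4,"ty": 0,"tz": -4,"rx": 0,"ry": 0,"rz": 0,"grip": 0},
    {"tx": 4,"ty": 0,"tz": -4,"rx": 0,"ry": 0,"rz": 0,"grip": 0},
    {"tx": 2,"ty": 0,"tz": 2,"rx": 0,"ry": 0,"rz": 0,"grip": 0},
    {"tx": 2,"ty": 0,"tz": 2,"rx": 0,"ry": 0,"rz": 0,"grip": 0},
    {"tx": 2,"ty": 0,"tz": 2,"rx": 0,"ry": 0,"rz": 0,"grip": 0},
    {"tx": 2,"ty": 0,"tz": 2,"rx": 0,"ry": 0,"rz": 0,"grip": 0},
    {"tx": 0,"ty": 0,"tz": 0,"rx": 0,"ry": 0,"rz": 0,"grip": 0}
  ]
}}

```text
time_s: 3.85
position: [539.2, 120.6, 90.7]
tool_rot: [0.382, -0.066, 0.921, 0.028]
contact_force: [-4.4, 0.0, -2.3]
gripper_width: 0.1
finger_force: 2.5
```

```bash
python3 -c "
from h import *
rep()"
```

```text
3.85 [539.2 120.6  90.7] TCP in lip0 [ -6.8  -0.1 -10. ] F in lip [-1.4  0.7 -4.8] turn [-0.001  0.001 -0.003]
```

{"name": "move_arm", "arguments": {
  "rows": [
    {"tx": 4,"ty": 0.5,"tz": 4,"rx": 0,"ry": 0,"rz": 0,"grip": 0},
    {"tx": 4,"ty": 0.5,"tz": 4,"rx": 0,"ry": 0,"rz": 0,"grip": 0},
    {"tx": 4,"ty": 0.5,"tz": 4,"rx": 0,"ry": 0,"rz": 0,"grip": 0},
    {"tx": 4,"ty": 0.5,"tz": 4,"rx": 0,"ry": 0,"rz": 0,"grip": 0},
    {"tx": 4,"ty": 0.5,"tz": 4,"rx": 0,"ry": 0,"rz": 0,"grip": 0},
    {"tx": 4,"ty": 0.5,"tz": 4,"rx": 0,"ry": 0,"rz": 0,"grip": 0},
    {"tx": 4,"ty": 0.5,"tz": 4,"rx": 0,"ry": 0,"rz": 0,"grip": 0},
    {"tx": 4,"ty": 0.5,"tz": 4,"rx": 0,"ry": 0,"rz": 0,"grip": 0},
    {"tx": 4,"ty": 0.5,"tz": 4,"rx": 0,"ry": 0,"rz": 0,"grip": 0},
    {"tx": 4,"ty": 0.5,"tz": 4,"rx": 0,"ry": 0,"rz": 0,"grip": 0},
    {"tx": 4,"ty": 0.5,"tz": 4,"rx": 0,"ry": 0,"rz": 0,"grip": 0},
    {"tx": 0,"ty": 0,"tz": 0,"rx": 0,"ry": 0,"rz": 0,"grip": 0}
  ]
}}

```text
time_s: 5.35
position: [584.2, 126.4, 135.7]
tool_rot: [0.383, -0.066, 0.921, 0.028]
contact_force: [-2.4, 2.4, -3.3]
gripper_width: -0.0
finger_force: 2.1
```

```bash
python3 -c "
from h import *
rep()"
```

```text
5.35 [584.2 126.4 135.7] TCP in lip0 [-6.6 -0.7 53.8] F in lip [ 0.9  2.7 -3.8] turn [-0.002  0.003 -0.003]
```

{"name": "move_arm", "arguments": {
  "rows": [
    {"tx": 3,"ty": 0.4,"tz": 3,"rx": 0,"ry": 0,"rz": 0,"grip": 0},
    {"tx": 3,"ty": 0.4,"tz": 3,"rx": 0,"ry": 0,"rz": 0,"grip": 0},
    {"tx": 3,"ty": 0.4,"tz": 3,"rx": 0,"ry": 0,"rz": 0,"grip": 0},
    {"tx": 3,"ty": 0.4,"tz": 3,"rx": 0,"ry": 0,"rz": 0,"grip": 0},
    {"tx": 3,"ty": 0.4,"tz": 3,"rx": 0,"ry": 0,"rz": 0,"grip": 0},
    {"tx": 2,"ty": 0.3,"tz": 2,"rx": 0,"ry": 0,"rz": 0,"grip": 0},
    {"tx": 0,"ty": 0,"tz": 0,"rx": 0,"ry": 0,"rz": 0,"grip": 0},
    {"tx": 0,"ty": 0,"tz": 0,"rx": 0,"ry": 0,"rz": 0,"grip": 0}
  ]
}}

```text
time_s: 6.35
position: [601.5, 128.3, 153.1]
tool_rot: [0.384, -0.066, 0.921, 0.028]
contact_force: [-3.3, 1.5, -3.7]
gripper_width: 0.0
finger_force: 2.5
```

```bash
python3 - <<'E'
from h import *
import cv2
rep()
np.save("w4.npy",cams.camera_model("wrist")["camera_from_world"])
w=cams.read_camera("wrist")[180:340,40:180]
s=cams.read_camera("side")[110:270,250:370]
z=lambda a:cv2.resize(a,None,fx=3,fy=3,interpolation=cv2.INTER_CUBIC)
cv2.imwrite("pics/c4.png",np.hstack([z(w),z(s)]))
E
```

```text
6.35 [601.5 128.3 153.1] TCP in lip0 [-6.5 -1.2 78.4] F in lip [ 0.4  2.  -4.8] turn [-0.002  0.004 -0.002]
```

View pics/c4.png

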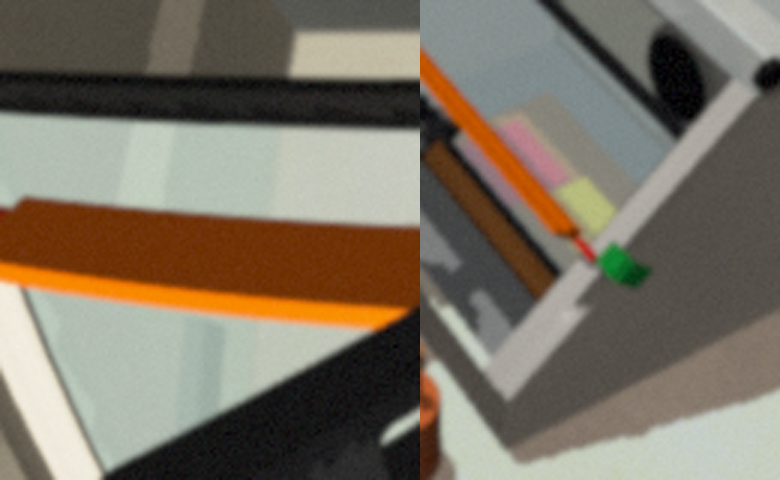

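In the right half (side view), the pointer is at (587,249), just below the green band at about (613,260). I'll compute both slope positions and cross-check them in the scene and wrist views.

```bash
python3 - <<'E'
from h import *
import cv2
def sol(n,pix,x,y0): return least_squares(lambda v:proj(n,L+F@np.array([x,v[0],v[1]]))-pix,[y0,90]).x.round(1)
S=lambda u,v:np.array([250+(u-420)/3,110+v/3])
print("pointer",sol("side",S(587,249),-2,-165)); 
for nm,u,v in (("top",627,249),("bot",598,270),("mid",612,259)): print("band",nm,sol("side",S(u,v),0,-185))
print("old scene/side singles: ptr",sol("side",px("side",(390,545)),-2,-165),sol("scene",px("scene",(100,277)),-2,-165),"band",sol("side",px("side",(494,472)),0,-185),sol("scene",px("scene",(115,316)),0,-185))
z=lambda a,f:cv2.resize(a,None,fx=f,fy=f,interpolation=cv2.INTER_CUBIC)
w=cams.read_camera("wrist")[200:300,0:80]; s=cams.read_camera("side")[170:220,290:340]; c=cams.read_camera("scene")[180:230,205:255]
cv2.imwrite("pics/c5.png",np.hstack([cv2.resize(z(w,3),(240,300)),cv2.resize(z(s,6),(300,300)),z(c,5.2)[:240].repeat(1,0) if 0 else cv2.resize(c,(260,300),interpolation=cv2.INTER_CUBIC)]))
E
```

```text
pointer [-170.    94.3]
band top [-194.4  116.6]
band bot [-187.7   89.6]
band mid [-190.5  103.1]
old scene/side singles: ptr [-168.6    3.6] [-165.5    2.7] band [-193.4  102.8] [-189.5  105. ]
```

View pics/c5.png

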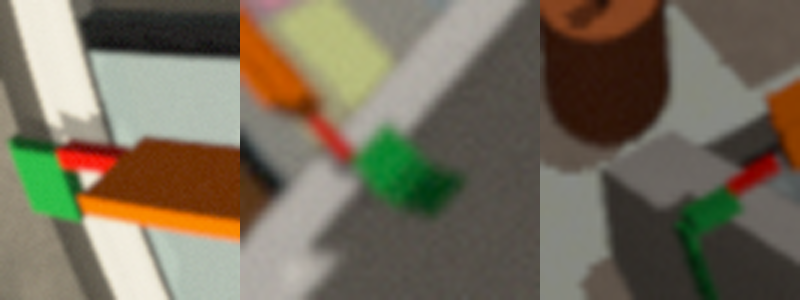

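The left panel (wrist) shows the pointer (rows 147–168) level with the lower end of the band (148–218). It needs about 7.5 mm more, in line with the computed 94 → 102.

{"name": "move_arm", "arguments": {
  "rows": [
    {"tx": 1.8,"ty": 0.2,"tz": 1.8,"rx": 0,"ry": 0,"rz": 0,"grip": 0},
    {"tx": 1.8,"ty": 0.3,"tz": 1.8,"rx": 0,"ry": 0,"rz": 0,"grip": 0},
    {"tx": 1.7,"ty": 0.2,"tz": 1.7,"rx": 0,"ry": 0,"rz": 0,"grip": 0},
    {"tx": 0,"ty": 0,"tz": 0,"rx": 0,"ry": 0,"rz": 0,"grip": 0},
    {"tx": 0,"ty": 0,"tz": 0,"rx": 0,"ry": 0,"rz": 0,"grip": 0}
  ]
}}

```text
time_s: 7.22
position: [607.8, 128.8, 160.1]
tool_rot: [0.385, -0.066, 0.92, 0.028]
contact_force: [-0.6, 0.2, -4.7]
gripper_width: 0.1
finger_force: 2.0
```

```bash
python3 - <<'E'
from h import *
import cv2
rep()
z=lambda a,f:cv2.resize(a,None,fx=f,fy=f,interpolation=cv2.INTER_CUBIC)
w=cams.read_camera("wrist")[200:300,0:100]; s=cams.read_camera("side")[170:220,290:340]
cv2.imwrite("pics/c6.png",np.hstack([z(w,4),z(s,8)]))
E
```

```text
7.225 [607.8 128.8 160.1] TCP in lip0 [-7.  -1.6 87.8] F in lip [ 2.9  0.3 -3.7] turn [-0.001  0.008 -0.002]
```

View pics/c6.png

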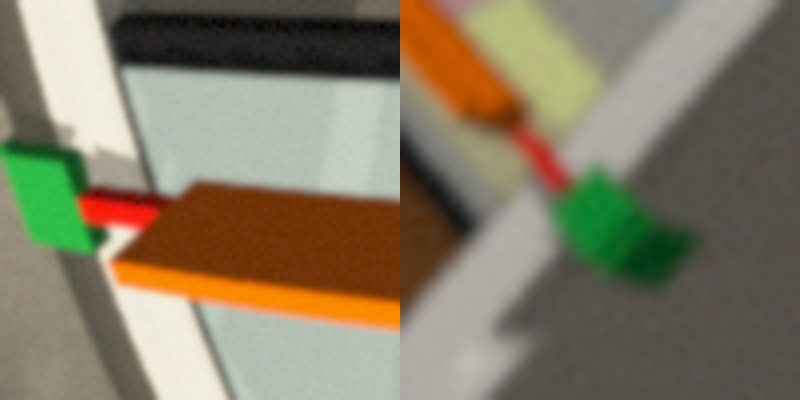

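The pointer (row ~206) is centred on the band (152–250) in both views. Now I'll drop away down the slope, then back out square to the window.

{"name": "move_arm", "arguments": {
  "rows": [
    {"tx": -2,"ty": 0,"tz": -2,"rx": 0,"ry": 0,"rz": 0,"grip": 0},
    {"tx": -4,"ty": -0.6,"tz": -4,"rx": 0,"ry": 0,"rz": 0,"grip": 0},
    {"tx": 0,"ty": 0,"tz": 0,"rx": 0,"ry": 0,"rz": 0,"grip": 0},
    {"tx": -10,"ty": -1.4,"tz": 10,"rx": 0,"ry": 0,"rz": 0,"grip": 0},
    {"tx": -20,"ty": -2.8,"tz": 20,"rx": 0,"ry": 0,"rz": 0,"grip": 0},
    {"tx": -25,"ty": -3.5,"tz": 25,"rx": 0,"ry": 0,"rz": 0,"grip": 0},
    {"tx": -25,"ty": -3.5,"tz": 25,"rx": 0,"ry": 0,"rz": 0,"grip": 0},
    {"tx": -25,"ty": -3.5,"tz": 25,"rx": 0,"ry": 0,"rz": 0,"grip": 0},
    {"tx": 0,"ty": 0,"tz": 0,"rx": 0,"ry": 0,"rz": 0,"grip": 0},
    {"tx": 0,"ty": 0,"tz": 0,"rx": 0,"ry": 0,"rz": 0,"grip": 0}
  ]
}}

```text
time_s: 8.57
position: [496.3, 113.7, 258.3]
tool_rot: [0.385, -0.066, 0.92, 0.028]
contact_force: [-0.9, -0.6, -0.6]
gripper_width: 0.2
finger_force: 0.0
```

```bash
python3 - <<'E'
from h import *
import cv2
rep()
z=lambda a,f:cv2.resize(a,None,fx=f,fy=f,interpolation=cv2.INTER_CUBIC)
w=cams.read_camera("wrist"); s=cams.read_camera("side")[170:220,290:340]
cv2.imwrite("pics/c7.png",np.hstack([z(w[150:300,20:170],8/3),z(s,8)]))
E
```

```text
8.575 [496.3 113.7 258.3] TCP in lip0 [-156.1   -1.    77.7] F in lip [-0.3 -0.4 -1.1] turn [-0.002  0.007 -0.002]
```

View pics/c7.png

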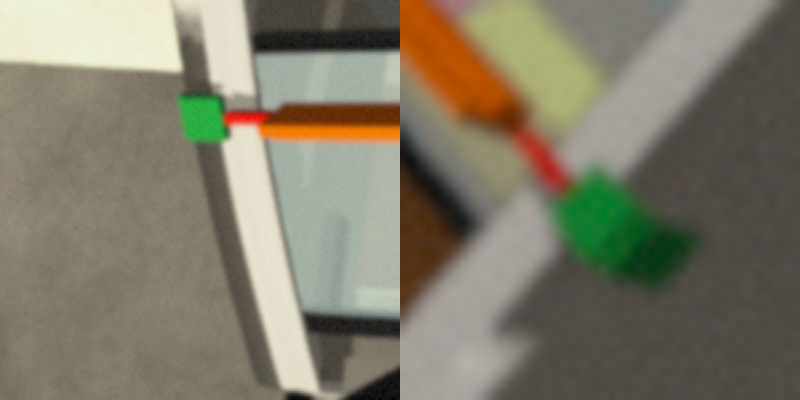

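The pointer (row 118) sits centred on the band (97–141), and the arm is clear.

```bash
python3 -c "
from station import order
print(order.job_done())"
```

```text
the job is handed in; nothing more can be done
None
```

The window is up with its red pointer centred on the green band, the arm is clear and touching nothing, and the job was handed in at about 8.6 s; the bottle, pot, tape and band were not touched.

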